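# Seal the terminal box and trip the hidden interlocks

## Robot

A 7-joint arm with a two-finger parallel gripper is mounted at the origin on the work surface. World frame = base frame: x ahead of the robot, y to its left, z up, the work surface at z = 0. Lengths are in m, angles in rad, forces in N, time in s.
With the tool pointing down it reaches from about 0.35 to 0.9 m from the base axis. Payload 19.9 kg.
Tool frame: the origin (TCP) lies midway between the tips of the shut fingers; the grasp point (between the pads) lies 19 mm behind it (ctrl.hold_point_z is the distance from the TCP to the grasp point, in m); z points along the fingers, y is the line along which they close (so a half turn about z gives the same grasp; the last joint's range is limited). The gripper opens to 85 mm and grips with 20 to 120 N. Pads are 22 mm wide; open, the fingers measure 114 mm over their backs; the gripper's body (76 mm by 85 mm) begins 54 mm behind the grasp point. The pads swing forward as they close: fully open they stand 13 mm farther back than shut.
Start: joints at [-1.22, 0.417, -0.01, 1.614, 0.005, 1.111, -0.053], TCP at [0.239, 0.577, 0.231] pointing down, gripper open.
Joint ranges: [-2.81, 2.81], [-0.39, 2.02], [-1.27, 1.25], [0.06, 2.57], [-1.19, 4.33], [0.19, 2], [-2.82, 2.82]. Speed limits (rad/s): [1.89, 1.89, 2.39, 2.39, 3.01, 3.01, 3.01].

## Interface

Orientations are given as a unit quaternion [w, x, y, z].
In Python, from plant import ctrl gives the robot as it stands. Calls block until the motion is done:
- ctrl.move_to(position, orientation): joint-space move of the TCP to a pose.
- ctrl.move_straight(position, velocity=0.15, frame=None, f_stop=None): straight line of the TCP; frame=None keeps the orientation; velocity is the mean speed in m/s. With f_stop (N) it stops when the force on the tool has changed by that much, and returns True; else False.
- ctrl.movej(angles): joint-space move.
- ctrl.open_gripper() and ctrl.close_gripper(grip_force=None): open the fingers fully, or close them until they stop; grip_force is the grip in N (None keeps the last).
- ctrl.sleep(seconds).
- ctrl.ik(position, orientation): joint angles nearest the present ones, or None.
- ctrl.observe(): the state.
- ctrl.snapshot(name): name is "side" or "top" or "wrist"; returns the picture (384x512x3 uint8, red, green, blue); there is no depth.
- ctrl.camera_info(name): a dict with "K" (3x3 intrinsics, pixels), "world_to_cam" (4x4, takes a point from world to camera coordinates); the wrist camera has in their place "tool_from_camera" (4x4, takes a point from camera to tool coordinates, whose origin is the TCP and whose axes are the flange's). Camera axes: x right, y down, z forward; pixel columns grow to the right and rows downward; lengths in m; the calibration is good to about 2 mm. The wrist camera is an equidistant fisheye: a pixel r from the principal point sees the ray r / f radians off the axis. A picture is of the moment at which its call begins: read the wrist's pose just before it. camera_info takes no time and is no camera call.
A pose or a line that the arm cannot do raises ctrl.Unreachable and nothing moves.
- ctrl.close_job(): hands the job in; it is judged then, once.
The state is a dict: "time": time; "joint_pos": joint angles; "qvel": joint speeds; "joint_torque": joint torques, N m; "ee_pos": TCP position; "tcp_rot": TCP orientation; "wrist_force": force on the tool from outside, world axes, zero at the start; "moment": the same for the moment, N m; "gripper_width": finger opening in m; "grip_force": force on a finger pad.
Only numpy, scipy, OpenCV 4.12 (cv2) and the standard library are available. Lean on these libraries where they do the work, as an engineer would, in place of code of your own. Each camera call takes 0.05 s, during which the arm holds its last target. There are 200 camera calls.

## Task

Push every loose orange conduit plug, nose down, fully home into a free gland of the grey terminal box until it locks. Then take the red-handled test pin from its stand, feel with its tip along the hidden face under each of the blue unit's two brush strips until you find the latch hole there, and push each latch fully down so that its green indicator rises. Finally stand the red pin fully down in the red socket of the rack, leaving the blue tool where it is.

Things in the scene. Friction and masses are not known exactly. Their poses are not given: they have to be found in the camera images.
- plug0: conduit plug (3 or 4 are present; any fits any gland), standing nose down on the bench: cylinder 32 mm in diameter, 44 mm tall, orange above, black nose tapering to 27.6 mm over its last 4 mm below, a steel-coloured groove 8 to 17 mm above the underside; 60 g. Origin: centre of its underside (nose); z is its axis, up.
- plug1: conduit plug (3 or 4 are present; any fits any gland), standing nose down on the bench: cylinder 32 mm in diameter, 44 mm tall, orange above, black nose tapering to 27.6 mm over its last 4 mm below, a steel-coloured groove 8 to 17 mm above the underside; 60 g. Origin: centre of its underside (nose); z is its axis, up.
- plug2: conduit plug (3 or 4 are present; any fits any gland), standing nose down on the bench: cylinder 32 mm in diameter, 44 mm tall, orange above, black nose tapering to 27.6 mm over its last 4 mm below, a steel-coloured groove 8 to 17 mm above the underside; 60 g. Origin: centre of its underside (nose); z is its axis, up.
- plug3: conduit plug (3 or 4 are present; any fits any gland), standing nose down on the bench: cylinder 32 mm in diameter, 44 mm tall, orange above, black nose tapering to 27.6 mm over its last 4 mm below, a steel-coloured groove 8 to 17 mm above the underside; 60 g. Origin: centre of its underside (nose); z is its axis, up.
- glandbox: grey terminal box fixed to the bench, 70 mm (x) by 220 mm (y), 73 mm tall, four push-fit glands in its top in a row along y, 55 mm apart. Origin: centre of the underside; the floors of the glands lie at z 51 mm. A plug that is home stands on that floor, its upper 22 mm above the box.
- gland0 (a point): centre of a gland's mouth, on the box's top: a round bore of 35 mm, mouth chamfered 3 mm, 22 mm deep. Two sprung balls, on the box's y axis, about 13 mm above its floor, resist the plug with about 10 N, then snap into its groove.
- gland1 (a point): centre of a gland's mouth, on the box's top: a round bore of 35 mm, mouth chamfered 3 mm, 22 mm deep. Two sprung balls, on the box's y axis, about 13 mm above its floor, resist the plug with about 10 N, then snap into its groove.
- gland2 (a point): centre of a gland's mouth, on the box's top: a round bore of 35 mm, mouth chamfered 3 mm, 22 mm deep. Two sprung balls, on the box's y axis, about 13 mm above its floor, resist the plug with about 10 N, then snap into its groove.
- gland3 (a point): centre of a gland's mouth, on the box's top: a round bore of 35 mm, mouth chamfered 3 mm, 22 mm deep. Two sprung balls, on the box's y axis, about 13 mm above its floor, resist the plug with about 10 N, then snap into its groove.
- hood: blue interlock unit fixed to the bench, 130 mm (x) by 180 mm (y), 54 mm tall. In its top two slots run along y, centred 26 mm either side of the middle (x = -26 and +26 mm), each 16 mm wide, 76 mm long, under a black brush strip that hides the inside and does not resist the pin. Below, a flat level face 24 mm above the bench with a latch hole under each slot. Origin: centre of the underside.
- slot_a (a point): middle of the slot nearer the robot, at the hood's top (z 54 mm). Its latch hole, in the face 30 mm below, lies on the slot's centre line (along the hood's y), within 26 mm of this middle; where is not told and differs from start to start and slot to slot. It is 13 mm wide across the slot, 11 mm along it, chamfered 1.5 mm; the latch plunger's top is 8 mm below the face.
- slot_b (a point): middle of the slot farther from the robot, at the hood's top (z 54 mm). Its latch hole, in the face 30 mm below, lies on the slot's centre line (along the hood's y), within 26 mm of this middle; where is not told and differs from start to start and slot to slot. It is 13 mm wide across the slot, 11 mm along it, chamfered 1.5 mm; the latch plunger's top is 8 mm below the face.
- latch_a (a joint): travel of the latch plunger under slot_a, m: 0 up, 0.010 fully down (pin tip then 18 mm below the face). It moves stiffly (about 4 N) and stays where it is pushed. Its green indicator button, in line with the slot, 68 mm from its middle towards +y on the hood's top, is sunk out of sight in its black ring at 0 and rises as far as the latch is pushed.
- latch_b (a joint): travel of the latch plunger under slot_b, m: 0 up, 0.010 fully down (pin tip then 18 mm below the face). It moves stiffly (about 4 N) and stays where it is pushed. Its green indicator button, in line with the slot, 68 mm from its middle towards +y on the hood's top, is sunk out of sight in its black ring at 0 and rises as far as the latch is pushed.
- pin: red-handled test pin, upright in the stand at the start: round steel shaft 8 mm in diameter, 75 mm long, then a square red handle 18 by 18 mm, 40 mm tall (75 to 115 mm above the tip), its faces square to the pin's x and y; 80 g. Origin: centre of the tip; z is its axis, up towards the handle.
- stand: aluminium block 50 by 50 by 40 mm, fixed, in whose central hole (9.5 mm, 34 mm deep) the pin stands at the start. Origin: centre of the underside.
- socket_red: red socket block, the red pin's own place, 50 by 50 by 44 mm, fixed on a 10 mm board. Central hole 12 mm in diameter, mouth chamfered 4 mm, 38 mm deep (floor 6 mm above the origin). Three sockets stand 68 mm apart in a row along their y; their order varies. Origin: centre of the underside, 10 mm above the bench.
- socket_blue: blue socket block, as the red one, with the blue tool standing in it
- socket_yellow: yellow socket block, as the red one, empty: not the red pin's place
- blue_tool: blue-handled tool like the red pin but with a 14 mm shaft, standing in the blue socket; to be left alone. Origin: centre of its tip.
Things that resemble listed ones, but are neither listed nor needed, are in the scene too. Leave any purple look-alike of the plug2 alone.

How it is judged:
By the outcome, as a careful person would: the job done as asked, in the order asked, and still so for the second after the job is handed in, with the robot touching nothing.
Of plug0, plug1, plug2, plug3 only 3 to 4 are there at a start; the rules pass over those that are not, and their reading is None.
At some moment in a run one of plug0, plug1, plug2, plug3 may be knocked a few centimetres aside while the robot is not near it.
It also fails if it takes over 208 s, if anything falls off the work surface, if the arm or the gripper's body presses on something with over 40 N, if the wrist force passes 120 N, or if a joint passes its speed limit or range.

## Working session

There is one attempt and no reset: what is moved stays moved. The work goes in short steps, each a Python script; the robot and the scene stay as the last script left them, time stands still between calls to the robot, and variables do not carry over. Pictures are saved under pics/ and viewed, at most 14 in all, crops included, and the job is handed in when it is done.

```bash
ls; mkdir -p pics
python3 - <<'E'
from plant import ctrl
import cv2,numpy as np
np.set_printoptions(precision=4,suppress=True)
for n in ("top","side"):
    cv2.imwrite(f"pics/{n}0.png",cv2.resize(ctrl.snapshot(n)[:,:,::-1],(800,600),interpolation=cv2.INTER_CUBIC)); print(n,ctrl.camera_info(n))
print(ctrl.camera_info("wrist"),ctrl.hold_point_z,ctrl.observe())
E
```

```text
pics
top {'K': array([[433.6423,   0.    , 255.2573],
       [  0.    , 433.6423, 184.931 ],
       [  0.    ,   0.    ,   1.    ]]), 'world_to_cam': array([[ 0.0112, -0.9999,  0.0062, -0.0351],
       [-0.9929, -0.0118, -0.1184,  0.518 ],
       [ 0.1184, -0.0049, -0.9929,  1.1213],
       [ 0.    ,  0.    ,  0.    ,  1.    ]])}
side {'K': array([[397.6506,   0.    , 254.1862],
       [  0.    , 397.6506, 189.1881],
       [  0.    ,   0.    ,   1.    ]]), 'world_to_cam': array([[ 0.7502, -0.6608, -0.0225, -0.3994],
       [-0.3418, -0.3585, -0.8687,  0.2352],
       [ 0.566 ,  0.6594, -0.4948,  0.7713],
       [ 0.    ,  0.    ,  0.    ,  1.    ]])}
{'K': array([[297.3186,   0.    , 253.1074],
       [  0.    , 297.3186, 191.3593],
       [  0.    ,   0.    ,   1.    ]]), 'tool_from_camera': array([[ 0.0008, -0.9636, -0.2674,  0.067 ],
       [ 1.    ,  0.0008,  0.    , -0.001 ],
       [ 0.0002, -0.2674,  0.9636, -0.142 ],
       [ 0.    ,  0.    ,  0.    ,  1.    ]])} 0.0187 {'time': 0.1, 'joint_pos': array([-1.2195,  0.4179, -0.0103,  1.6141,  0.0047,  1.1107, -0.053 ]), 'qvel': array([ 0.0018, -0.002 ,  0.0005, -0.0027,  0.0012,  0.0021,  0.0005]), 'joint_torque': array([  0.0018, -86.5812,   0.6801, -43.5631,   0.0192,   0.0048,
        -0.0001]), 'ee_pos': array([0.2391, 0.5771, 0.2307]), 'tcp_rot': array([-0.0001,  0.1952,  0.9808, -0.0006]), 'wrist_force': array([ 0.3877, -0.5541,  0.227 ]), 'moment': array([-0.0523,  0.0021, -0.0142]), 'grip_force': 0.0, 'gripper_width': 0.08536577391668253}
```

View pics/top0.png

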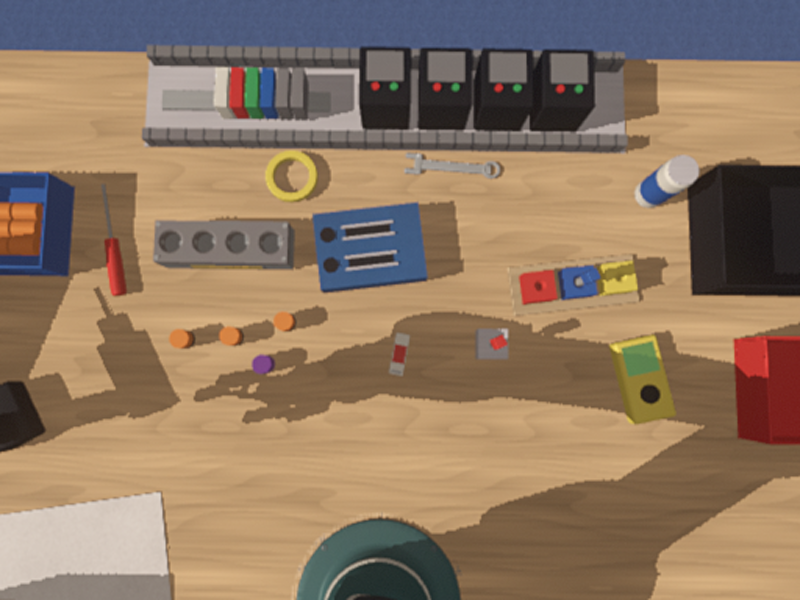

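View pics/side0.png

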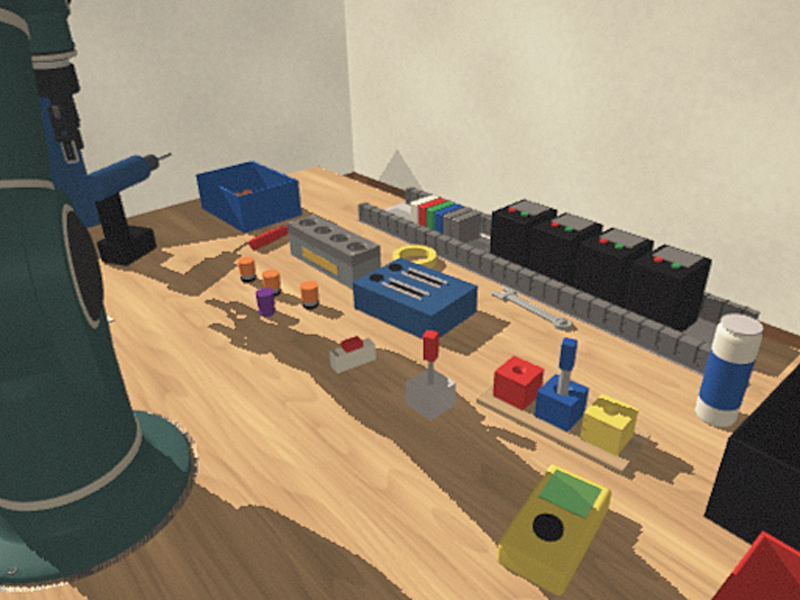

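Top view (800×600): orange plugs at about (181,339), (231,336) and (284,321), and a purple look-alike at (263,364). The gland box holes are at (170..270,242), and all four are empty. The hood slots are at (368,230) (far) and (370,262) (near). The pin is in the stand at (492,344). The red socket is at (540,286), blue at (580,282) and yellow at (620,277). The red switch on the grey block at (400,354), the screwdriver and the orange parts in the blue bin are distractors.

```bash
cat > h.py <<'E'
from plant import ctrl
import cv2, numpy as np
from scipy.spatial.transform import Rotation as R
np.set_printoptions(precision=4,suppress=True)
def rot(q): return R.from_quat([q[1],q[2],q[3],q[0]]).as_matrix()
def down(a):  # tool z down, tool x at world angle a
    return np.array([0,np.cos(a/2),np.sin(a/2),0])
class View:
    def __init__(s,n):
        ci=ctrl.camera_info(n); s.n=n; s.K=ci["K"]
        if n=="wrist":
            o=ctrl.observe(); T=np.eye(4); T[:3,:3]=rot(o["tcp_rot"]); T[:3,3]=o["ee_pos"]
            s.C=np.linalg.inv(T@ci["tool_from_camera"])
        else: s.C=ci["world_to_cam"]
        s.im=ctrl.snapshot(n)
    def px(s,P):
        p=s.C[:3,:3]@np.asarray(P,float)+s.C[:3,3]
        if s.n=="wrist":
            r=np.hypot(p[0],p[1]); th=np.arctan2(r,p[2]); d=p[:2]/max(r,1e-9)*th
        else: d=p[:2]/p[2]
        return np.array([s.K[0,0]*d[0]+s.K[0,2], s.K[1,1]*d[1]+s.K[1,2]])
    def world(s,uv,z):
        d=(np.asarray(uv,float)-[s.K[0,2],s.K[1,2]])/s.K[0,0]
        if s.n=="wrist":
            th=np.hypot(*d); v=np.array([*(d/max(th,1e-9)*np.sin(th)),np.cos(th)])
        else: v=np.array([*d,1])
        v=s.C[:3,:3].T@v; c=-s.C[:3,:3].T@s.C[:3,3]
        return c+v*(z-c[2])/v[2]
    def ortho(s,c,half,z,ppm=2000):  # rectified bench-plane map at height z: column=-y, row=-x
        n=int(2*half*ppm); g=(np.arange(n)-n/2)/ppm
        m=np.array([[s.px([c[0]-a,c[1]-b,z]) for b in g[::4]] for a in g[::4]],np.float32)
        m=cv2.resize(m,(n,n)); return cv2.remap(s.im,m[...,0],m[...,1],cv2.INTER_CUBIC)
    def blobs(s,lo,hi,amin):
        h=cv2.cvtColor(s.im,cv2.COLOR_RGB2HSV); m=cv2.inRange(h,np.array(lo),np.array(hi))
        n,_,st,c=cv2.connectedComponentsWithStats(m)
        return [(c[i],st[i,4]) for i in range(1,n) if st[i,4]>=amin]
def save(n,im,s=1): cv2.imwrite(f"pics/{n}.png",cv2.resize(im[:,:,::-1],None,fx=s,fy=s,interpolation=cv2.INTER_CUBIC))
E
python3 - <<'E'
from h import *
t=View("top"); 
for c,a in t.blobs((5,150,120),(14,255,255),25): print("orange",c/.64,a,t.world(c,.044))
D=lambda u,v,z:t.world([u*.64,v*.64],z)
for n,u,v,z in [("g",170,242,.073),("g",270,243,.073),("slot_b",368,230,.054),("slot_a",370,262,.054),("ind",328,235,.054),("ind",331,265,.054),("hnd",499,342,.115),("stand",492,344,.04),("red",540,286,.054),("yel",620,277,.054),("purple",263,364,.044)]: print(n,D(u,v,z))
a=np.pi
for a in (np.pi/2,-np.pi/2): print(ctrl.ik([.45,.2,.3],down(a)))
E
```

```text
orange [ 17.9255 227.2531] 758 [0.6144 0.6171 0.044 ]
orange [283.025 320.8  ] 125 [0.461  0.1637 0.044 ]
orange [229.1001 335.3383] 133 [0.4357 0.2526 0.044 ]
orange [179.4776 338.0714] 134 [0.4302 0.3348 0.044 ]
g [0.5868 0.349  0.073 ]
g [0.5872 0.1844 0.073 ]
slot_b [0.6149 0.024  0.054 ]
slot_a [0.5605 0.0197 0.054 ]
ind [0.6055 0.0911 0.054 ]
ind [0.5546 0.0849 0.054 ]
hnd [ 0.4268 -0.1861  0.115 ]
stand [ 0.4265 -0.1859  0.04  ]
red [ 0.5234 -0.2646  0.054 ]
yel [ 0.5402 -0.3988  0.054 ]
purple [0.3889 0.1946 0.044 ]
[-0.8611  0.115   0.4154  1.8602 -0.0502  1.1765 -0.4289]
[-0.4811  0.1147  0.0004  1.8487 -0.      1.1782  2.6609]
```

Run:
```python
from h import *
q=down(np.pi/2)
ctrl.move_to([.50,.24,.28],q)
w=View("wrist"); o=ctrl.observe(); print(o["time"],o["ee_pos"],o["tcp_rot"])
np.save("pics/w1.npy",w.im)
for c,a in w.blobs((5,150,120),(14,255,255),60): print("orange",c,a,w.world(c,.035))
im=w.ortho([.52,.2],.2,.073); save("w1",np.hstack([cv2.resize(w.im,(400,300)),cv2.resize(im,(300,300))]))
g=cv2.cvtColor(w.ortho([.587,.267],.12,.073),cv2.COLOR_RGB2GRAY)
save("w2",cv2.cvtColor(g,cv2.COLOR_GRAY2BGR))
c=cv2.HoughCircles(cv2.GaussianBlur(g,(5,5),1),cv2.HOUGH_GRADIENT,1,80,param1=100,param2=18,minRadius=28,maxRadius=45)
if c is not None:
  for u,v,r in c[0]: print("hole",.587-(v-240)/2000,.267-(u-240)/2000,r/2)
```

```text
1.7833 [0.4994 0.2414 0.2797] [-0.0002  0.706   0.7082 -0.0002]
orange [201.1252  89.1708] 527 [0.432  0.3373 0.035 ]
orange [206.5    152.1818] 528 [0.4379 0.254  0.035 ]
orange [227.1978 215.3586] 541 [0.4639 0.1659 0.035 ]
hole 0.59075004 0.29325 20.5
hole 0.58925 0.34974998 18.85
hole 0.59025 0.23924999 19.55
hole 0.58975 0.18575 18.1
hole 0.68225 0.17674999 17.65
```

View pics/w1.png

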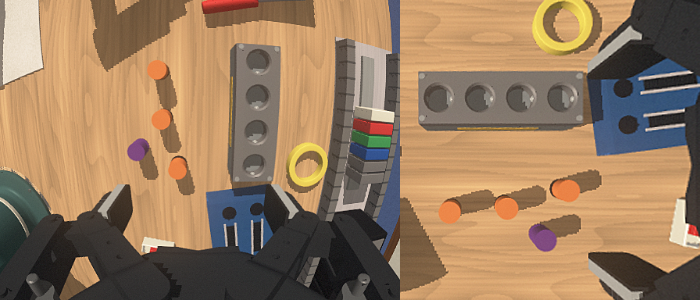

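View pics/w2.png

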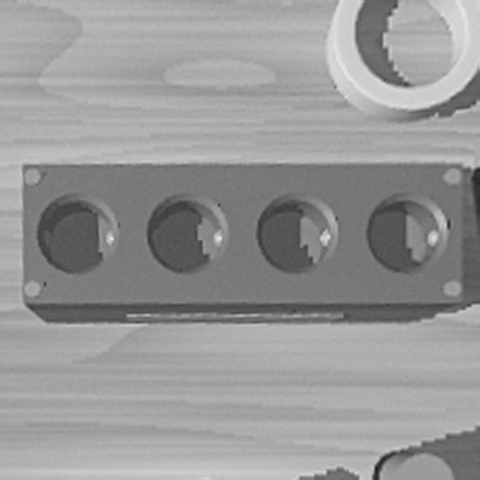

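Wrist view: the box in the rectified crop spans 219×70 mm, as specified, and the gland holes are free at (78,232), (187,232), (297,233) and (406,234). The three orange plugs are clear and the purple one is separate. I'll take the first plug now.

```bash
cat >> h.py <<'E'
Q=down(np.pi/2); HG=.022
def st(*a): 
    o=ctrl.observe(); print(*a,round(o["time"],1),o["ee_pos"],o["wrist_force"],round(o["gripper_width"],4),round(o["grip_force"],1))
def plugs(v): return [v.world(c,.035) for c,a in v.blobs((5,150,120),(14,255,255),60) if c[1]<300]
def grasp(p):
    ctrl.open_gripper(); ctrl.move_to([p[0],p[1],.12],Q)
    ctrl.move_straight([p[0],p[1],HG],.12,f_stop=15); ctrl.close_gripper(40); st("grip")
    ctrl.move_straight([p[0],p[1],.16],.2)
def insert(g):
    ctrl.move_to([g[0],g[1],.14],Q)
    ctrl.move_straight([g[0],g[1],.073+HG+.004],.2,f_stop=15)
    s=ctrl.move_straight([g[0],g[1],.052+HG],.03,f_stop=30); st("in",s)
def press(g):
    ctrl.open_gripper(); ctrl.move_straight([g[0],g[1],.125],.2); ctrl.close_gripper(20)
    s=ctrl.move_straight([g[0],g[1],.094],.05,f_stop=32); st("press",s)
    ctrl.move_straight([g[0],g[1],.16],.2)
E
python3 - <<'E'
from h import *
grasp([.4625,.165])
g=[.589,.1837]
ctrl.move_to([g[0],g[1],.16],Q); w=View("wrist"); np.save("pics/w3.npy",w.im); save("w3",w.im)
P=np.array(ctrl.observe()["ee_pos"]); print("top expected px",w.px(P+[0,0,.022]), "bottom", w.px(P-[0,0,.022]), "gland",w.px([*g,.073]))
st("held")
E
```

```text
grip 4.3 [0.4626 0.1651 0.0223] [-2.2411  0.25    8.6841] 0.0312 38.9
top expected px [251.5635 261.4982] bottom [252.0897 225.332 ] gland [253.6098 194.6384]
held 5.7 [0.5881 0.1833 0.1586] [-0.0128 -0.417  -0.6349] 0.0304 39.6
```

View pics/w3.png

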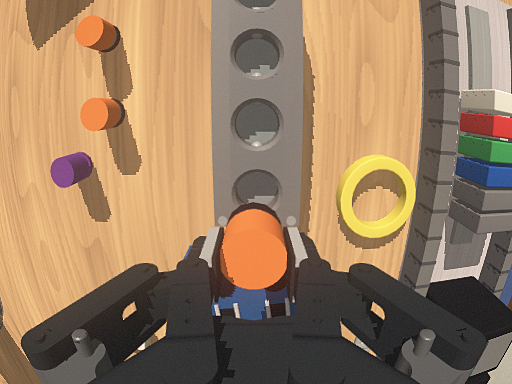

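The held plug's top is at (255,257) and the gland is at (257,192). Both are about 3 px right of prediction, so it's a common camera bias and the aim is good.

Run:
```python
from h import *
g=[.5893,.1837]
insert(g); press(g)
w=View("wrist"); print([p for p in plugs(w)])
```

```text
in False 7.3 [0.5895 0.1837 0.074 ] [ 5.2565  2.3236 -4.5957] 0.0308 39.9
press True 9.7 [0.5895 0.1836 0.0952] [-4.4013 -0.9774 11.1984] -0.0003 6.0
[array([0.4498, 0.302 , 0.035 ]), array([0.4398, 0.2537, 0.035 ]), array([0.5904, 0.1685, 0.035 ])]
```

Run:
```python
from h import *
def near(p):
    ctrl.move_to([p[0]+.02,p[1]-.03,.16],Q)
    L=[x for x in plugs(View("wrist")) if np.hypot(*(x-p)[:2])<.08]; print(L); return L
ctrl.open_gripper()
L=near(np.array([.439,.2537,.035])); p=min(L,key=lambda x:x[1])
grasp(p-[.001,0,0]); g=[.5893,.2387]; insert(g); press(g)
ctrl.open_gripper()
ctrl.move_to([.46,.25,.2],Q); w=View("wrist"); print(plugs(w)); save("w4",w.im)
st()
```

```text
[array([0.4476, 0.303 , 0.035 ]), array([0.4376, 0.2536, 0.035 ])]
grip 13.7 [0.4368 0.2537 0.0224] [-1.6262 -0.2464  7.1429] 0.0309 38.9
in False 16.5 [0.5894 0.2387 0.074 ] [ 2.6896  0.816  -3.2169] 0.0305 39.7
press True 18.9 [0.5895 0.2386 0.0952] [-4.0078 -1.6556 11.8059] 0.0001 5.9
[array([0.4476, 0.3023, 0.035 ]), array([0.6145, 0.225 , 0.035 ]), array([0.6168, 0.1635, 0.035 ])]
20.8 [0.4604 0.2501 0.2002] [ 0.6663  0.5344 -0.1032] 0.0855 0.0
```

View pics/w4.png

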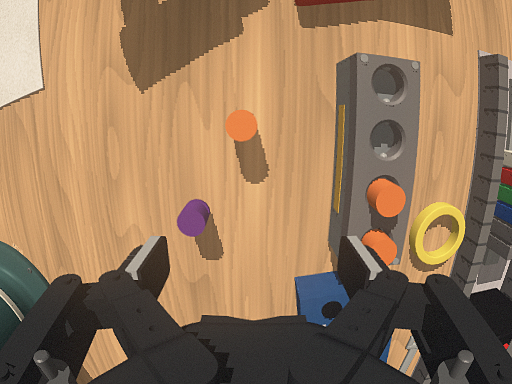

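The wrist view shows two plugs seated at (385,198) and (380,247). The third was knocked aside and stands at (242,125), beside the purple one at (193,218).

Run:
```python
from h import *
grasp([.4470,.3025]); g=[.5893,.2937]; insert(g); press(g)
t=View("top"); print("top orange",[(c/.64,t.world(c,.095)) for c,a in t.blobs((5,150,120),(14,255,255),25)])
ctrl.move_to([.56,.04,.25],Q); w=View("wrist")
hood=w.ortho([.585,.02],.1,.054)
ctrl.move_to([.46,-.20,.25],Q); w=View("wrist")
pin=w.ortho([.427,-.187],.05,.115,4000); sk=w.ortho([.53,-.33],.1,.054)
ctrl.open_gripper()
save("h1",np.hstack([hood,sk])); save("p1",np.hstack([pin,cv2.resize(w.im,(400,300))[:, :][:400] if 0 else cv2.copyMakeBorder(cv2.resize(w.im,(400,300)),0,100,0,0,0)])); print(pin.shape)
st()
```

```text
grip 23.0 [0.4471 0.3026 0.0224] [-0.7051 -0.7282  6.7354] 0.0307 39.0
in False 25.8 [0.5894 0.2936 0.074 ] [ 2.3344  0.7271 -2.5512] 0.0306 39.8
press True 28.1 [0.5895 0.2936 0.0952] [-2.8834 -1.2907  9.6533] 0.0003 5.9
top orange [(array([ 14.3149, 230.3665]), array([0.5987, 0.5936, 0.095 ])), (array([201.7036, 240.4514]), array([0.5859, 0.2906, 0.095 ])), (array([235.0401, 240.72  ]), array([0.5861, 0.2368, 0.095 ])), (array([268.9371, 240.8121]), array([0.5866, 0.1821, 0.095 ]))]
(400, 400, 3)
31.6 [ 0.46 -0.2   0.25] [-0.3186 -0.0497  0.0769] 0.0851 0.0
```

View pics/h1.png

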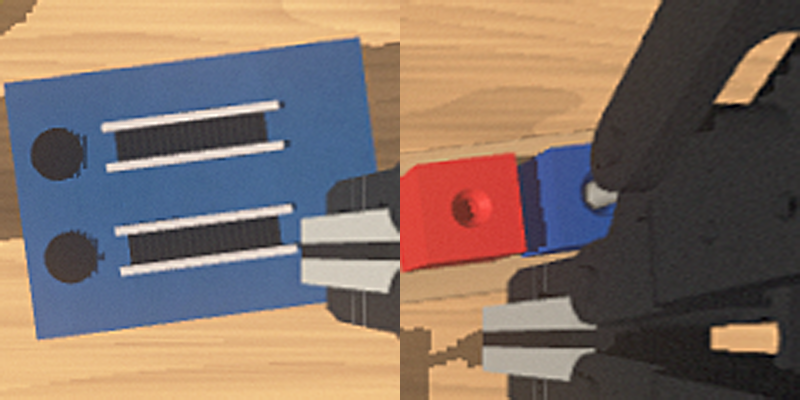

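View pics/p1.png

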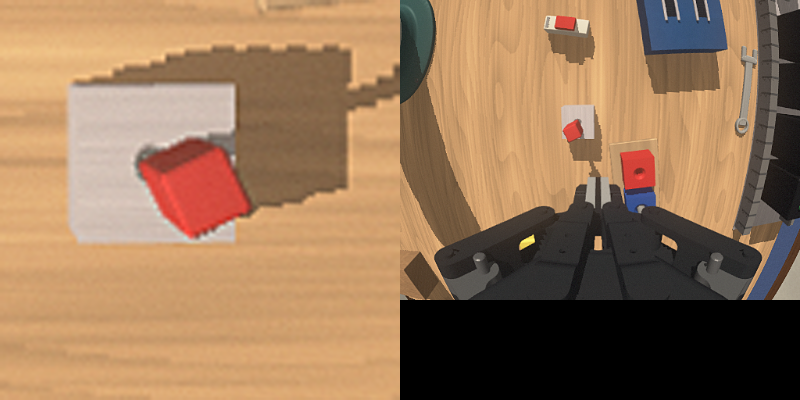

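Reading the pictures:
- **Hood:** slot b is centred at (191,137) and slot a at (205,239). They are 51 mm apart and 76 mm long, as specified, and the yaw is about 7.6°.
- **Red socket:** the hole is at (471,208). Blue is the next socket along, with the tool in it.
- **Pin:** the only thing with a square red handle above a steel shaft in the aluminium block is at (200,195), with its handle turned about 24.5°. The red switch on the white block is something else.

Grasping the pin now.

```bash
cat >> h.py <<'E'
YAW=np.radians(7.6); QH=down(np.pi/2+YAW)
E
python3 - <<'E'
from h import *
q=down(np.radians(114.5)); p=[.428,-.187]
print(ctrl.ik([*p,.082],q))
ctrl.open_gripper(); ctrl.move_to([*p,.17],q)
ctrl.move_straight([*p,.082],.1,f_stop=12); ctrl.close_gripper(80); st("grip")
ctrl.move_straight([*p,.14],.1); st("lift")
ctrl.move_to([.5655,.0175,.22],QH); w=View("wrist"); s=View("side"); P=ctrl.observe()["ee_pos"]; st("at")
tip=P-[0,0,.076]
for v in (w,s): print(v.n,"tip",v.px(tip),"slot_a",v.px([.5655,.0175,.054]))
c=np.round(s.px(tip)).astype(int)
sc=s.im[c[1]-75:c[1]+75,c[0]-75:c[0]+75]; print("side crop origin",c-75)
save("t1",np.hstack([w.im[120:320,150:350],cv2.resize(sc,(200,200))]),2)
E
```

```text
[-0.1315  0.409   0.5664  2.1326 -0.343   0.6876  1.0935]
grip 34.0 [ 0.4284 -0.1869  0.0822] [1.4184 1.012  4.4571] 0.0168 77.9
lift 34.8 [ 0.4277 -0.1868  0.1394] [ 0.3786 -0.14   -1.096 ] 0.0171 78.8
at 35.9 [0.5649 0.0158 0.2196] [-0.2478 -0.1516 -0.9602] 0.017 78.7
wrist tip [253.149  199.1507] slot_a [253.9844 172.813 ]
side tip [258.3464 155.1378] slot_a [258.6558 185.0312]
side crop origin [183  80]
```

View pics/t1.png

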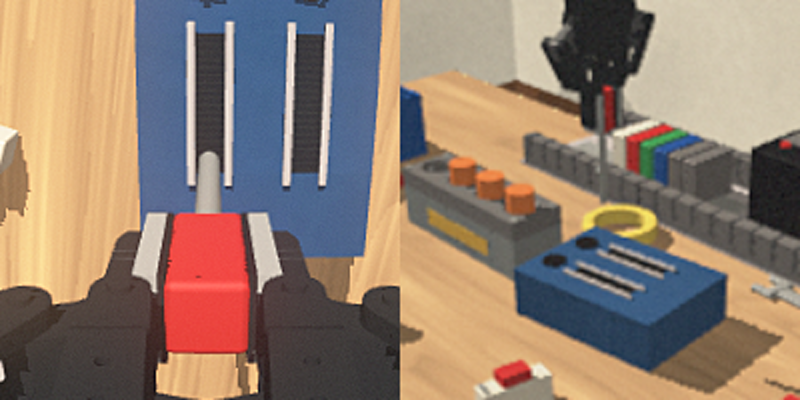

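The tip is at (254.5,198) in the wrist view and (259,155) in the side view. Both match the prediction, and the tip lines up with slot a. Probing now.

```bash
cat >> h.py <<'E'
UY=np.array([-np.sin(YAW),np.cos(YAW)]); UX=np.array([np.cos(YAW),np.sin(YAW)])
def probe(c,offs,L=.076):
    c=np.asarray(c); P=lambda d,z:[*(c+UY*d),z+L]
    ctrl.move_to(P(offs[0],.09),QH); ctrl.move_straight(P(offs[0],.030),.1,f_stop=10)
    log=[]
    for d in offs:
        ctrl.move_straight(P(d,.028),.04)
        hit=ctrl.move_straight(P(d,.019),.025,f_stop=5); z=ctrl.observe()["ee_pos"][2]-L
        log.append((round(d*1000,1),round(z*1000,1)))
        if not hit or z<.0205: print(log); st("found"); return d
    print(log); st("none")
E
python3 - <<'E'
from h import *
d=probe([.5655,.0175],np.arange(-.026,.0265,.0026)); print(d)
E
```

```text
[(np.float64(-26.0), np.float64(23.9)), (np.float64(-23.4), np.float64(23.2)), (np.float64(-20.8), np.float64(18.8))]
found 38.9 [ 0.5682 -0.0032  0.0948] [ 0.3975  0.1062 -0.8644] 0.0171 78.7
-0.020799999999999996
```

```bash
cat >> h.py <<'E'
def push(c,d,L=.076):
    x,y=np.asarray(c)+UY*d
    s=ctrl.move_straight([x,y,.0045+L],.02,f_stop=28); st("pushed",s); ctrl.sleep(.2); st("hold")
    ctrl.move_straight([x,y,.04+L],.1); ctrl.move_straight([x,y,.10+L],.2)
E
python3 - <<'E'
from h import *
push([.5655,.0175],-.0208)
d=probe([.6163,.0245],np.arange(-.026,.0265,.0026)); print(d)
if d is not None: push([.6163,.0245],d)
ctrl.move_to([.56,.04,.25],QH); w=View("wrist"); t=View("top")
for v in (w,t): print(v.n,[(c,a,v.world(c,.06)) for c,a in v.blobs((40,90,60),(85,255,255),8)])
save("i1",np.hstack([cv2.resize(w.ortho([.585,.05],.08,.054),(400,400)),cv2.resize(t.ortho([.585,.05],.08,.054),(400,400))]))
E
```

```text
pushed True 39.5 [ 0.5688 -0.0032  0.0817] [-3.902   0.3659 15.3607] 0.0172 81.0
hold 39.8 [ 0.5688 -0.0032  0.0817] [-4.051  -0.5381 14.2723] 0.0173 80.9
[(np.float64(-26.0), np.float64(24.1)), (np.float64(-23.4), np.float64(24.2)), (np.float64(-20.8), np.float64(24.0)), (np.float64(-18.2), np.float64(23.7)), (np.float64(-15.6), np.float64(18.8))]
found 44.7 [0.6183 0.009  0.0948] [ 0.0896  0.1971 -0.5548] 0.0169 78.8
-0.015599999999999992
pushed True 45.5 [0.6189 0.0089 0.0818] [-4.0452  0.4906 13.8408] 0.017 80.9
hold 45.7 [0.6189 0.009  0.0818] [-4.2591  0.5267 13.701 ] 0.017 80.8
wrist [(array([477.9808,  70.8196]), np.int32(937), array([0.8424, 0.224 , 0.06  ])), (array([256.3529, 130.1719]), np.int32(221), array([0.5573, 0.0855, 0.06  ])), (array([302.9132, 130.7169]), np.int32(219), array([0.609 , 0.0925, 0.06  ])), (array([468.5385, 257.5846]), np.int32(65), array([ 0.9118, -0.0462,  0.06  ]))]
top [(array([161.3786,  59.125 ]), np.int32(280), array([0.8512, 0.2262, 0.06  ])), (array([251.5926,  54.9259]), np.int32(27), array([ 0.8663, -0.0152,  0.06  ])), (array([291.2759,  55.4138]), np.int32(29), array([ 0.8664, -0.1218,  0.06  ])), (array([330.5926,  55.9259]), np.int32(27), array([ 0.8665, -0.2276,  0.06  ])), (array([370. ,  56.5]), np.int32(26), array([ 0.8663, -0.3336,  0.06  ])), (array([409.4551, 229.2725]), np.int32(345), array([ 0.4051, -0.4256,  0.06  ]))]
```

View pics/i1.png

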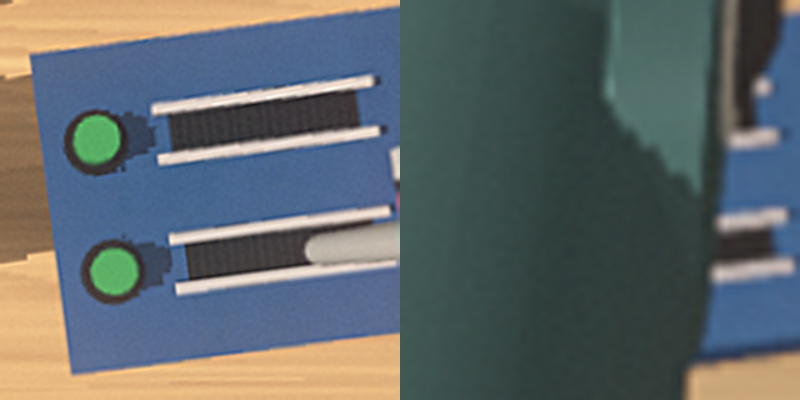

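Both green indicators are up, at (97,139) and (113,272). The pin bottomed hard with its tip about 18 mm below the face in both slots. Now the red socket.

Run:
```python
from h import *
L=.076; r=[.526,-.265]
ctrl.move_to([*r,.10+L],QH); w=View("wrist"); P=ctrl.observe()["ee_pos"]
print("tip px",w.px(P-[0,0,L]),"hole px",w.px([*r,.054]))
ctrl.move_straight([*r,.06+L],.1)
s=ctrl.move_straight([*r,.0155+L],.05,f_stop=12); st("in",s)
save("s1",w.im[100:300,156:356],2)
```

```text
tip px [253.2145 198.588 ] hole px [251.9995 185.3934]
in True 49.8 [ 0.5258 -0.265   0.0921] [-1.5823  1.2575  9.617 ] 0.0173 80.3
```

View pics/s1.png

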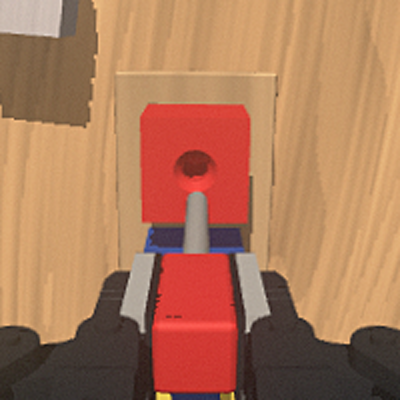

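The tip at (197,195) was lined up with the red hole at (196,170). It then went down to z = 0.016, which is the floor. Releasing and checking.

Run:
```python
from h import *
r=[.526,-.265]
ctrl.open_gripper(); ctrl.move_straight([*r,.22],.15); ctrl.move_to([.40,-.10,.35],QH); ctrl.sleep(.5)
s=View("side"); t=View("top"); st()
print(s.px([*r,.131]),s.px([.589,.2387,.095]))
print("orange top",[t.world(c,.095) for c,a in t.blobs((5,150,120),(14,255,255),25)])
a=s.im[130:290,170:430]; save("f1",np.vstack([cv2.resize(a,(480,295)),cv2.resize(t.im[100:250,60:440],(480,189))]),1.2)
```

```text
53.1 [ 0.4  -0.1   0.35] [ 0.443  -0.4229 -0.7906] 0.0856 0.0
[334.4444 206.7575] [215.7775 145.2658]
orange top [array([0.6031, 0.5859, 0.095 ]), array([0.5861, 0.2907, 0.095 ]), array([0.5861, 0.2368, 0.095 ]), array([0.5864, 0.1821, 0.095 ])]
```

View pics/f1.png

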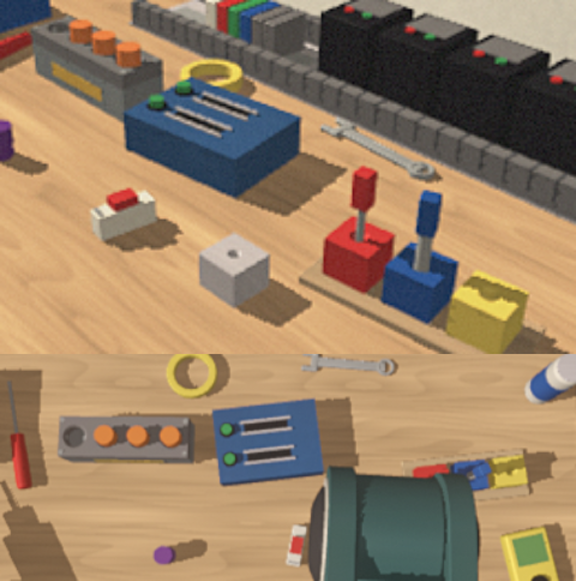

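The final view shows three plugs home, both indicators up at (157,102) and (183,87), the red pin standing in the red socket, and the blue tool and purple plug untouched. Handing in.

```bash
python3 -c "
from plant import ctrl
print(ctrl.close_job())"
```

```text
the job is handed in; nothing more can be done
None
```

I've handed the job in at about 53 s on the robot's clock: the three plugs on the bench are home in glands, both latches are fully down with their green indicators up, and the red pin stands fully down in the red socket; I left the orange pieces in the blue bin as look-alikes.

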